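# File the sample vials and click the backlight screen into its notch

### The arm

A 6-joint arm with a two-finger parallel gripper is mounted at the origin on the work surface. World frame = base frame: x ahead of the robot, y to its left, z up, the work surface at z = 0. Lengths are in mm, angles in rad, forces in N, time in s.
With the tool pointing down it reaches from about 250 to 775 mm from the base axis. Payload 4 kg.
Tool frame: the origin (TCP) lies between the finger pads; the fingertips stand 11 mm ahead of it and the grasp point (between the pads) lies 8 mm behind it (bot.finger_overhang is the distance from the TCP to the fingertips, in mm); y points along the fingers, x is the direction in which the jaws open and shut, and the axes are right-handed (so a half turn about y gives the same grasp; the last joint's range is limited). The gripper opens to 94 mm and grips with 3 to 60 N. Pads are 16 mm wide; open, the fingers measure 119 mm over their backs; the gripper's body (75 mm by 177 mm) begins 78 mm behind the grasp point.
Start: joints at [1.075, 0.087, 1.371, -0, 1.684, -0.103], TCP at [210.538, 508.127, 216.506] pointing down, gripper open.
Joint ranges: [-3.1, 3.1], [-0.76, 2.03], [0.27, 2.55], [-1.08, 4.22], [0.17, 2.65], [-2.57, 2.57]. Speed limits (rad/s): [2.79, 2.79, 3.14, 3.14, 3.14, 3.14].

### API

Orientations are given as a unit quaternion [x, y, z, w].
In Python, from cell import bot gives the robot as it stands. The module is installed in compiled form; this text tells all that it offers.
- The arm moves only by the shell command python3 -m crank 'ROWS' [OPENING] [FORCE]. ROWS is JSON, a list of rows, each an object with "travel": the shift along the tool's x, y, z in m, a list of three; "rot": the turn, a rotation vector about the tool's x, y, z in degrees, a list of three. A call has 1 to 10 rows; each row shifts and turns the commanded pose from where the row before left it, along the tool's axes as they then stand; what a row does not reach is not made up. A row lasts 1/12 s, in which the tool goes at most 41.7 mm and 7.16 degrees, less where a joint would pass 70% of its speed; a pose out of reach is approached as far as the arm can. A call is refused whole if a number of a shift passes 0.0417 or a number of a turn 7.16, either way. A call with a gripper value outside its range is refused whole. OPENING is the finger opening in m, from 0 to 0.094, set as the call begins (- or left out, the last holds). The fingers move at their own pace and stop on an object; FORCE is the grip in N (left out, the last holds). Time passes only in rows, so rows that do not move let the fingers close. It gives the time, the measured TCP pose, the force and the opening at its end, in the units of the state.
- bot.get_obs(): the state, without advancing time (a new reading comes with each control period).
- bot.capture(name): name is "side" or "top" or "wrist"; returns a dict with "color" (400x640x3 uint8, blue, green, red), "intrinsics" (3x3 intrinsics, pixels), "R" (3x3) and "t" (3): a world point X has camera coordinates R X + t; the wrist camera has in their place "hand_eye" (4x4, takes a point from camera to tool coordinates, whose origin is the TCP and whose axes are the tool frame's). Camera axes: x right, y down, z forward; pixel columns grow to the right and rows downward; lengths in mm; the calibration is good to about 2 mm. A picture is of the moment at which its call begins: read the wrist's pose just before it. There is no depth.
- bot.close_job(): hands the job in, once; it reports no verdict.
The state is a dict: "t": time; "joint_pos": joint angles; "qvel": joint speeds; "joint_efforts": joint torques, N m; "ee_pos": TCP position; "orientation": TCP orientation; "ft_force": force on the tool from outside, world axes, zero at the start; "moment": the same for the moment, N m; "width": finger opening in mm.
Only numpy, scipy, OpenCV 4.12 (cv2) and the standard library are available. Lean on these libraries where they do the work, as an engineer would, in place of code of your own. Each camera call takes 0.05 s, during which the arm holds its last target.

### The job

Push the two waiting sample vials one by one, upright and without lifting them off the bench, into the lane between the low guide rails, so that all three vials stand close together in single file against the lane's end stop. Then take the backlight screen by its round knob and slide it along its rail towards the end-stop end until you feel the ball detent click in, and finish holding the knob, with the screen resting in that notch. Leave the other things on the bench where they are.

Things in the scene. Friction and masses are not known exactly. Their poses are not given: they have to be found in the camera images.
- comparator: Fixed aluminium and steel vial comparator. Origin on the bench; own x points away from the robot (yawed up to 0.12 rad), y to the robot's left. Lane along y, centre line at x = -50 mm, from end stop (y -170) to mouth (y -20). Steel slide rail beyond it, 14 mm high, 24 wide, centred on x = +65 mm, y -225 to +115 mm. Vials stand on the bench itself, also in the lane.
- lane_mouth (a point): Middle of the lane's mouth at bench level (comparator x -50, y -20 mm). From here the two straight guide rails, 12 mm high, 8 mm thick, 42 mm clear between them, run 150 mm towards the comparator's -y; the other way they flare out at 35 degrees for 38 mm, to 94 mm clear.
- end_stop (a point): Foot of the end stop's face on the lane's centre line, at bench level (comparator x -50, y -170 mm). The stop is a block 30 mm high, 58 mm wide, 10 mm thick; a 12 mm high tie bar runs from it to the slide rail. In a filled lane the vial centres are 19, 57 and 95 mm from this face.
- vial1: Capped sample vial already in the lane, touching the end stop or up to 15 mm short of it. Clear body 38 mm in diameter, white cap 33 mm in diameter, 60 mm high in all, 50 to 100 g. Origin at the centre of its underside, z up. The three vials are alike.
- vial2: Capped sample vial like vial1, waiting on the open bench before the mouth (its +y side), 120 to 270 mm from it along y and up to 45 mm off the lane's line. It and vial3 wait one behind the other, in either order; the nearer is best pushed in first.
- vial3: Capped sample vial, like vial1, standing on the open bench before the lane's mouth; the other waiting one.
- screen: Backlight screen: a slide plate (65 x 100 mm, top 29 mm above the bench) with a white upright plate, 120 x 6 mm, top at 73 mm, at comparator x = 53 mm. Slides 200 mm between stops, friction 1.2 N, origin at x 65, y +40 (start end) to -160 mm. Climbing into the detent takes some 5 N more, 14 to 7 mm before the notch; then the ball pulls it in. Past the notch it runs free again.
- knob (a point): Gripping point on the axis of the round black knob on the screen's slide plate, 52 mm above the bench, at comparator x = 90 mm, same y as screen. The knob (its solid is screen_c2) is 22 mm in diameter and stands upright from the plate's top at 29 mm to 68 mm above the bench.
- notch (a point): Middle of the notch between two small upright round steel bumps (5 mm radius, 7 mm to either side along y) on the rear edge of the screen's slide plate, 23 mm above the bench; same y as the knob's axis. It moves with the screen.
- plunger: Small fixed steel block, 28 x 26 mm, 30 mm high, behind the slide rail at comparator x = 130 mm, with a spring-loaded 10 mm ball facing the rail. Origin on the bench below the ball's axis; axes parallel to the comparator's. Clamped anywhere along y -130 to -90 mm. The screen clicks in when the notch has the plunger's y; it starts 70 mm or more short.
- dropper: Bystander: small white dropper bottle with black tip, 25 mm in diameter, 68 mm high. Origin under its centre.
- pipe_ring: Bystander: white plastic pipe ring, 26 mm in diameter, 14 mm high, between the lane and the slide rail. Origin under its centre.
- brush: Bystander: hand scrub brush with yellow bristles, 150 by 65 mm, 76 mm high with its handle. Origin under its centre.
- magnet: Bystander: black magnet glass cleaner, 55 by 85 mm, 44 mm high. Origin under its centre.
- beaker: Bystander: white plastic beaker, 72 mm wide at the rim, 85 mm high. Origin under its centre.
- pump: Bystander: small black pump, 70 by 55 mm, 90 mm high. Origin under its centre.
- kit_box: Bystander: closed test-kit box, 110 by 160 mm, 70 mm high. Origin under its centre.
Mind the look-alikes: they are no part of the job. What is shaped like the vial3 but red is not meant. Leave any red look-alike of the vial2 alone.

How it is judged:
By the outcome, as a careful person would: the job done as asked, in the order asked, and still so for the second after the job is handed in, while the arm keeps its last pose, push and grip.
It also fails if it takes over 72 s, if anything falls off the work surface, if the arm or the gripper's body presses on something with over 40 N, if the wrist force passes 120 N, or if a joint passes its speed limit or range.

## Working session

There is one attempt and no reset: what is moved stays moved. The work goes in short steps, Python scripts to look and compute and a shell command to move; the robot and the scene stay as the last step left them, time stands still between calls to the robot, and variables do not carry over. Pictures are saved under pics/ and viewed, and the job is handed in when it is done.

```bash
mkdir -p pics
python3 - <<'E'
from cell import bot
import cv2,numpy as np,pickle
o=bot.get_obs();print({k:np.round(v,3).tolist() for k,v in o.items()})
for n in("top","side","wrist"):
    c=bot.capture(n);cv2.imwrite(f"pics/{n}0.png",c["color"]);pickle.dump(c,open(f"{n}0.pkl","wb"))
    print(n,{k:np.round(v,3).tolist() for k,v in c.items() if k!="color"})
E
```

```text
{'t': 0.0, 'joint_pos': [1.075, 0.088, 1.372, 0.0, 1.684, -0.103], 'qvel': [0.001, -0.001, -0.001, 0.001, 0.001, 0.001], 'joint_efforts': [-0.0, -34.02, -30.242, 0.072, 0.033, -0.0], 'ee_pos': [210.284, 507.654, 215.31], 'orientation': [0.588, 0.392, -0.394, -0.588], 'ft_force': [-0.458, 0.01, -0.419], 'moment': [-0.006, -0.02, 0.012], 'width': 94.076}
top {'intrinsics': [[378.175, 0.0, 312.445], [0.0, 378.175, 203.957], [0.0, 0.0, 1.0]], 'R': [[-0.015, -1.0, -0.009], [-0.987, 0.017, -0.16], [0.16, 0.006, -0.987]], 't': [13.576, 619.633, 1025.467]}
side {'intrinsics': [[396.749, 0.0, 318.218], [0.0, 396.749, 199.785], [0.0, 0.0, 1.0]], 'R': [[-0.956, -0.294, 0.013], [-0.201, 0.62, -0.759], [0.215, -0.728, -0.652]], 't': [577.364, 155.023, 1031.691]}
wrist {'intrinsics': [[347.774, 0.0, 327.339], [0.0, 347.774, 201.469], [0.0, 0.0, 1.0]], 'hand_eye': [[1.0, 0.001, -0.001, -0.074], [0.001, -0.239, 0.971, -169.653], [0.0, -0.971, -0.239, 67.955], [0.0, 0.0, 0.0, 1.0]]}
```

View pics/top0.png

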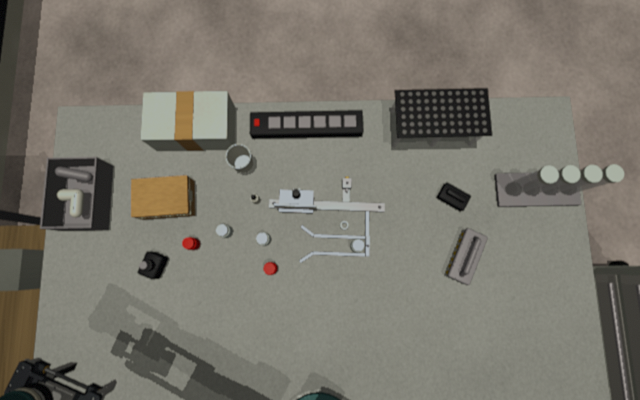

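View pics/side0.png

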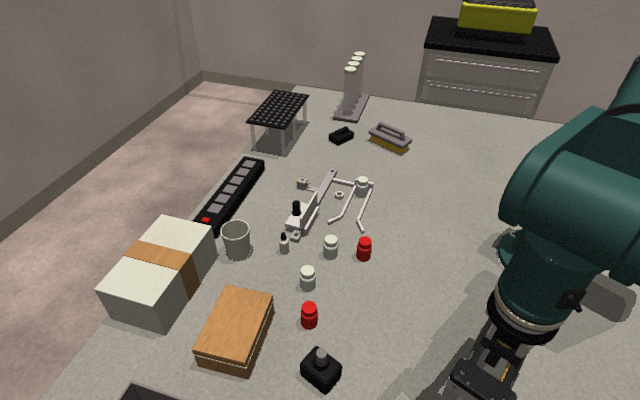

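View pics/wrist0.png

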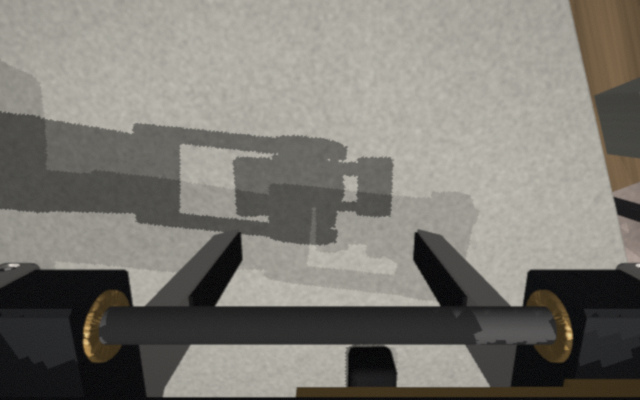

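Run:
```python
from scipy.spatial.transform import Rotation as R
print(R.from_quat([0.588, 0.392, -0.394, -0.588]).as_matrix().round(3))
import cv2
im=cv2.imread('pics/top0.png');cv2.imwrite('pics/top0z.png',cv2.resize(im[110:330,120:480],None,fx=2.2,fy=2.2,interpolation=cv2.INTER_CUBIC))
```

```text
[[ 0.382 -0.002 -0.924]
 [ 0.924 -0.002  0.382]
 [-0.002 -1.     0.002]]
```

View pics/top0z.png

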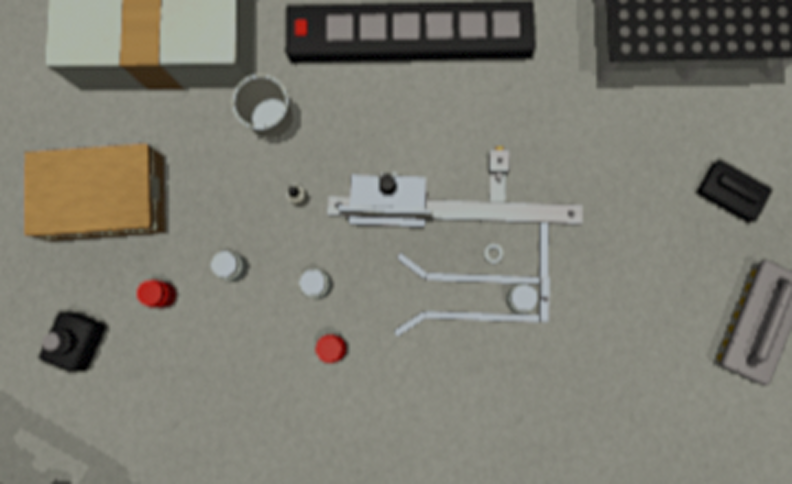

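Run:
```python
import cv2
im=cv2.imread('pics/top0.png');cv2.imwrite('pics/top0a.png',cv2.resize(im[170:275,255:395],None,fx=5.7,fy=5.7,interpolation=cv2.INTER_CUBIC))
cv2.imwrite('pics/top0b.png',cv2.resize(im[180:285,170:310],None,fx=5.7,fy=5.7,interpolation=cv2.INTER_CUBIC))
im=cv2.imread('pics/side0.png');cv2.imwrite('pics/side0a.png',cv2.resize(im[160:340,270:400],None,fx=3.3,fy=3.3,interpolation=cv2.INTER_CUBIC))
```

```text
(no output)
```

View pics/top0a.png

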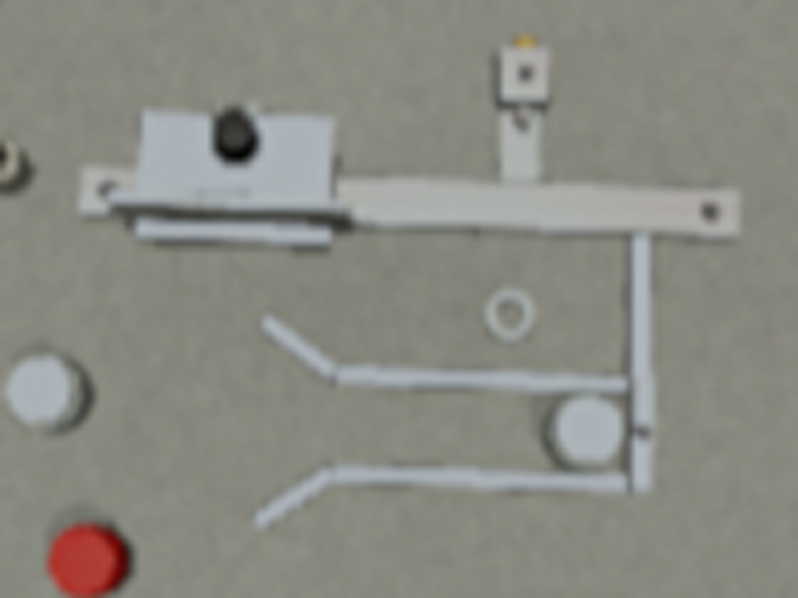

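View pics/top0b.png

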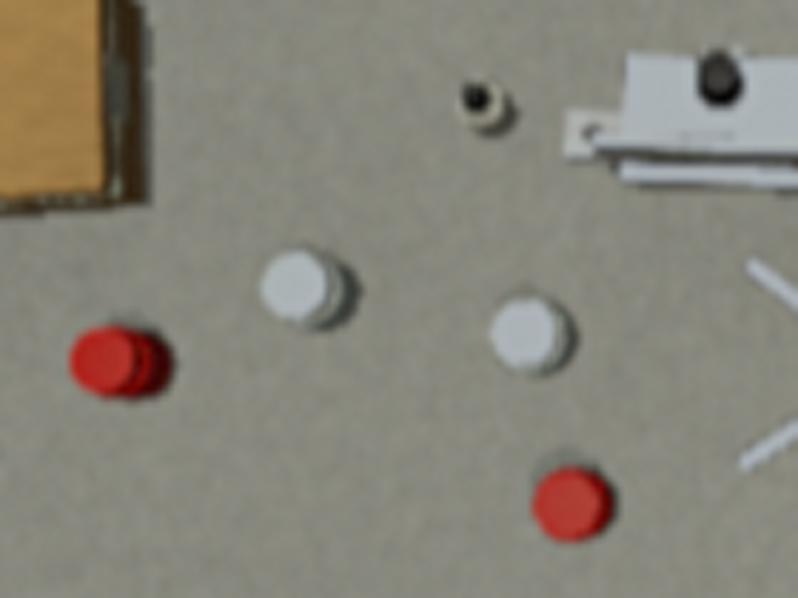

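View pics/side0a.png

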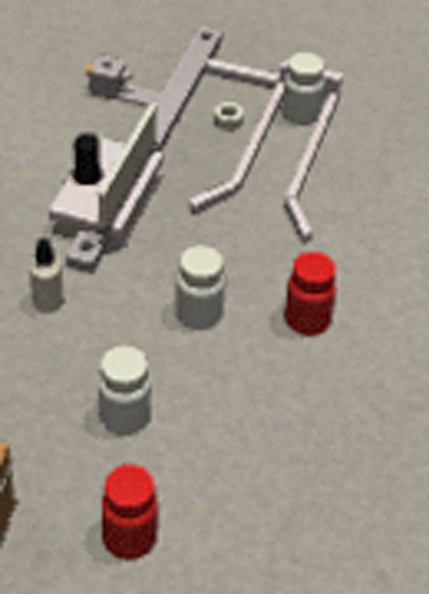

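```bash
cat > h.py <<'E'
import numpy as np,pickle,cv2
from scipy.optimize import least_squares
top=pickle.load(open('top0.pkl','rb'))
def proj(c,X):
    X=np.atleast_2d(X);p=X@np.array(c["R"]).T+np.array(c["t"]).ravel();q=p@np.array(c["intrinsics"]).T
    return q[:,:2]/q[:,2:]
def unproj(c,uv,z):
    R=np.array(c["R"]);t=np.array(c["t"]).ravel();d=R.T@np.linalg.solve(np.array(c["intrinsics"]),[uv[0],uv[1],1]);o=-R.T@t
    return o+d*(z-o[2])/d[2]
def crop(u,v,ox,oy,s): return np.array([ox+(u+.5)/s-.5,oy+(v+.5)/s-.5])
def T(p,P):
    P=np.atleast_2d(P);c,s=np.cos(p[2]),np.sin(p[2])
    return np.c_[p[0]+c*P[:,0]-s*P[:,1],p[1]+s*P[:,0]+c*P[:,1],P[:,2]]
def inv(p,w):
    c,s=np.cos(p[2]),np.sin(p[2]);d=np.array(w[:2])-p[:2];return np.array([c*d[0]+s*d[1],-s*d[0]+c*d[1]])
E
python3 - <<'E'
from h import *
A=lambda u,v:crop(u,v,255,170,5.7);B=lambda u,v:crop(u,v,170,180,5.7)
M=[((77,115,14),(80,168)),((53,115,14),(80,213)),((77,-225,14),(740,190)),((53,-225,14),(740,238)),((-79,-180,30),(650,492)),((-79,-170,30),(632,492)),((-25,-20,12),(333,374)),((-75,-20,12),(328,473)),((-25,-90,12),(480,380)),]
P=np.array([m[0] for m in M],float);U=np.array([A(*m[1]) for m in M])
f=lambda p:(proj(top,T(p,P))-U).ravel()
r=least_squares(f,[470,0,0],x_scale=[100,100,.1]);p=r.x;print(p,r.fun.reshape(-1,2).round(2).tolist())
np.save('comp.npy',p)
for n,uv,z in[("v1",A(587,431),60),("near",B(525,333),60),("far",B(297,286),60),("red1",B(572,504),60),("red2",B(106,361),60),("knob",A(237,130),68),("pll",A(142,110),29),("plr",A(336,118),29),("plung",A(524,75),30),("ring",A(510,314),14),("drop",B(478,97),68)]:
    w=unproj(top,uv,z);print(n,w.round(1),inv(p,w).round(1))
print(T(p,[[-50,-20,0],[-50,-170,0]]).round(1))
E
```

```text
[ 5.59721960e+02  2.12708290e+01 -5.40491954e-02] [[0.27, -0.16], [-0.2, -0.01], [0.02, 0.2], [-0.05, -0.13], [0.43, 0.09], [0.05, -0.04], [0.31, 0.07], [0.53, 0.03], [-1.38, -0.07]]
v1 [ 500.5 -119.5   60. ] [ -51.5 -143.7]
near [524.7 146.   60. ] [-41.7 122.6]
far [549.5 257.9  60. ] [-23.  235.7]
red1 [442.1 122.8  60. ] [-122.9   95.1]
red2 [514.3 350.3  60. ] [-63.1 326.1]
knob [650.5  48.6  68. ] [89.2 32.2]
pll [669.3  99.2  29. ] [105.2  83.7]
plr [ 6.634e+02 -1.000e-01  2.900e+01] [104.7 -15.8]
plung [684.  -96.8  30. ] [ 130.5 -111.2]
ring [562.9 -87.3  14. ] [   9.1 -108.3]
drop [640.5 168.7  68. ] [ 72.7 151.6]
[[ 508.7    4.     0. ]
 [ 500.6 -145.8    0. ]]
```

Candidates for the waiting vials, in top-view pixels:
- Near white vial at (263,239) and far white vial at (223,230). These are the ones I want.
- Red look-alikes at (270,268) and (190,243), plus the small dropper bottle at (254,198). I leave these alone.

The crop confirms that both chosen vials are white-capped, clear and 38 mm wide. I'll start by turning the jaws across the lane.

```bash
cat > to.py <<'E'
import sys
from h import *
from cell import bot
from scipy.spatial.transform import Rotation as Ro
p=np.load('comp.npy')
o=bot.get_obs();R=Ro.from_quat(o['orientation']).as_matrix();w=np.array(o['ee_pos'])
print('t',round(o['t'],2),'comp xy',inv(p,w).round(1),'z',w[2].round(1),'F',np.round(o['ft_force'],1),'width',round(o['width'],1),'toolx deg rel comp',round(np.degrees(np.arctan2(R[1,0],R[0,0])-p[2]),2),'tooly',R[:,1].round(3))
for i in range(1,len(sys.argv),3):
    g=T(p,[list(map(float,sys.argv[i:i+3]))])[0];print(sys.argv[i:i+3],'tool delta',(R.T@(g-w)).round(1));w=g
E
python3 -m crank '[{"travel":[0,0,0],"rot":[0,7.1,0]},{"travel":[0,0,0],"rot":[0,7.1,0]},{"travel":[0,0,0],"rot":[0,7.1,0]},{"travel":[0,0,0],"rot":[0,7.1,0]},{"travel":[0,0,0],"rot":[0,7.1,0]},{"travel":[0,0,0],"rot":[0,7.1,0]},{"travel":[0,0,0],"rot":[0,7.1,0]},{"travel":[0,0,0],"rot":[0,7.1,0]},{"travel":[0,0,0],"rot":[0,7.1,0]},{"travel":[0,0,0],"rot":[0,6.7,0]}]' 0.020 10
python3 to.py -42.5 167 120 -42.5 167 29
```

```text
t: 0.98
ee_pos: [210.4, 507.9, 216.0]
orientation: [0.707, -0.021, 0.021, -0.706]
ft_force: [-0.2, -0.1, -0.1]
width: 30.6
t 0.98 comp xy [-375.1  467.1] z 216.0 F [-0.2 -0.1 -0.1] width 30.6 toolx deg rel comp -0.35 tooly [-0.    -0.001 -1.   ]
['-42.5', '167', '120'] tool delta [ 334.5   96.1 -297.9]
['-42.5', '167', '29'] tool delta [ 0.  91.   0.1]
```

```bash
python3 -m crank '[{"travel":[0.025,0,-0.0225],"rot":[0,0,0]},{"travel":[0.025,0,-0.0225],"rot":[0,0,0]},{"travel":[0.025,0,-0.0225],"rot":[0,0,0]},{"travel":[0.025,0,-0.0225],"rot":[0,0,0]},{"travel":[0.025,0,-0.0225],"rot":[0,0,0]},{"travel":[0.025,0,-0.0225],"rot":[0,0,0]},{"travel":[0.025,0,-0.0225],"rot":[0,0,0]},{"travel":[0.025,0,-0.0225],"rot":[0,0,0]},{"travel":[0.025,0,-0.0225],"rot":[0,0,0]},{"travel":[0.025,0,-0.0225],"rot":[0,0,0]}]' 0.020 10 >/dev/null
python3 to.py -42.5 167 120 -42.5 167 29
```

```text
t 1.82 comp xy [-124.2  240.8] z 216.2 F [ 0.3  0.1 -0.3] width 20.0 toolx deg rel comp -0.01 tooly [-0. -0. -1.]
['-42.5', '167', '120'] tool delta [ 81.8  96.1 -73.8]
['-42.5', '167', '29'] tool delta [ 0. 91.  0.]
```

```bash
python3 -m crank '[{"travel":[0.0205,0,-0.0185],"rot":[0,0,0]},{"travel":[0.0205,0.016,-0.0185],"rot":[0,0,0]},{"travel":[0.0205,0.020,-0.0185],"rot":[0,0,0]},{"travel":[0.0205,0.020,-0.0185],"rot":[0,0,0]},{"travel":[0,0.020,0],"rot":[0,0,0]},{"travel":[0,0.020,0],"rot":[0,0,0]},{"travel":[0,0,0],"rot":[0,0,0]}]' >/dev/null
python3 to.py -42.5 167 29
python3 - <<'E'
from cell import bot
import cv2
c=bot.capture("top");cv2.imwrite("pics/top1.png",cv2.resize(c["color"][170:275,175:385],None,fx=3.8,fy=3.8,interpolation=cv2.INTER_CUBIC))
c=bot.capture("wrist");cv2.imwrite("pics/wrist1.png",c["color"])
E
```

```text
t 2.4 comp xy [-45.8 166.6] z 114.9 F [-0.4  1.5 -0.5] width 20.1 toolx deg rel comp -0.08 tooly [-0.01  -0.002 -1.   ]
['-42.5', '167', '29'] tool delta [ 4.1 85.8  0.6]
```

View pics/wrist1.png

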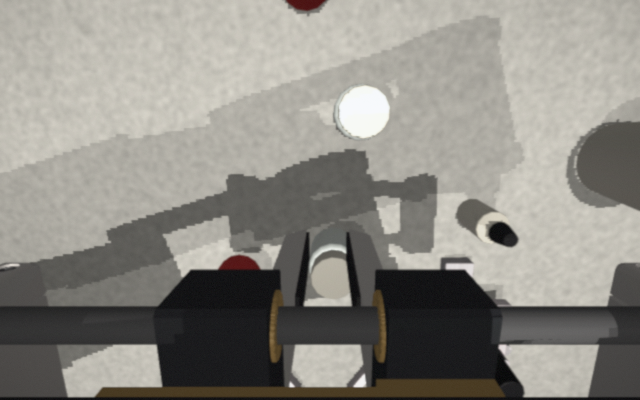

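View pics/top1.png

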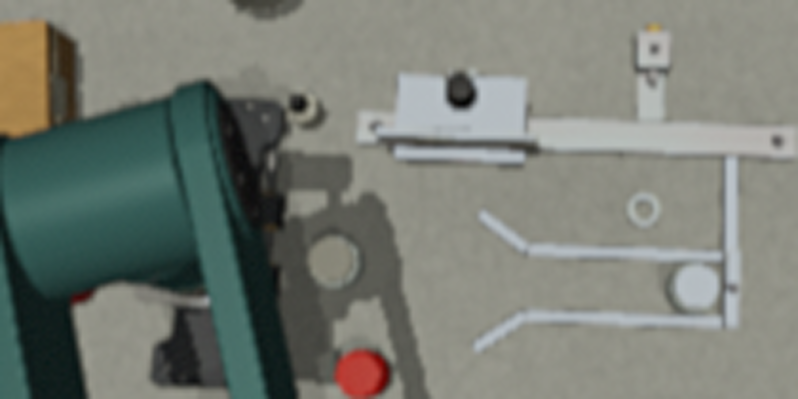

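The wrist view shows the near vial's cap at (331,275), between the finger tips. The top view shows the lane and screen undisturbed. I'll lower behind the vial next.

```bash
python3 -m crank '[{"travel":[0.003,0.014,0],"rot":[0,0,0]},{"travel":[0,0.020,0],"rot":[0,0,0]},{"travel":[0,0.020,0],"rot":[0,0,0]},{"travel":[0,0.018,0],"rot":[0,0,0]},{"travel":[0,0.013,0],"rot":[0,0,0]},{"travel":[0,0,0],"rot":[0,0,0]},{"travel":[0,0,0],"rot":[0,0,0]}]' >/dev/null
python3 to.py -42.5 147 29 -50 32 29 -50 -32 29
python3 - <<'E'
from cell import bot
import cv2
c=bot.capture("wrist");cv2.imwrite("pics/wrist2.png",c["color"])
E
```

```text
t 3.08 comp xy [-39.6 168.8] z 36.7 F [0.4 0.2 0.9] width 20.3 toolx deg rel comp 0.03 tooly [ 0.001  0.    -1.   ]
['-42.5', '147', '29'] tool delta [ -2.9   7.7 -21.8]
['-50', '32', '29'] tool delta [-7.60e+00 -1.00e-01 -1.15e+02]
['-50', '-32', '29'] tool delta [ -0.  -0. -64.]
```

View pics/wrist2.png

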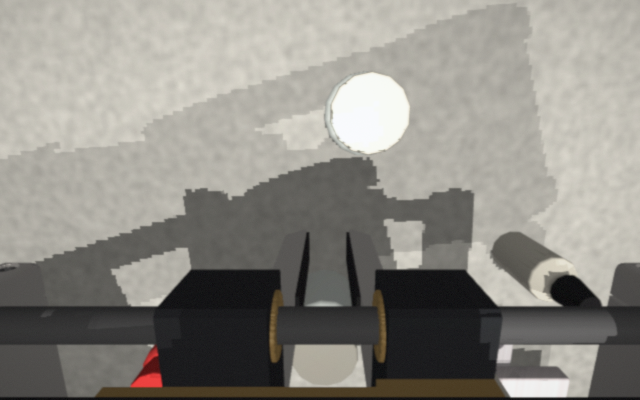

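```bash
python3 -m crank '[{"travel":[-0.002,0.007,0],"rot":[0,0,0]},{"travel":[0,0,-0.008],"rot":[0,0,0]},{"travel":[0,0,-0.008],"rot":[0,0,0]},{"travel":[0,0,-0.006],"rot":[0,0,0]},{"travel":[0,0,-0.004],"rot":[0,0,0]},{"travel":[0,0,-0.006],"rot":[0,0,0]},{"travel":[-0.001,0,-0.008],"rot":[0,0,0]},{"travel":[-0.001,0,-0.010],"rot":[0,0,0]},{"travel":[-0.001,0,-0.010],"rot":[0,0,0]},{"travel":[-0.001,0,-0.010],"rot":[0,0,0]}]' >/dev/null
python3 to.py -50 32 29 -50 -32 29
python3 - <<'E'
from cell import bot
import cv2
c=bot.capture("side");cv2.imwrite("pics/side3.png",cv2.resize(c["color"][140:320,260:440],None,fx=3.3,fy=3.3,interpolation=cv2.INTER_CUBIC))
c=bot.capture("wrist");cv2.imwrite("pics/wrist3.png",c["color"])
E
```

```text
t 3.97 comp xy [-46.   97.3] z 28.7 F [-0.1  0.6  1.6] width 20.0 toolx deg rel comp -0.01 tooly [ 0.  0. -1.]
['-50', '32', '29'] tool delta [ -3.9  -0.3 -65.3]
['-50', '-32', '29'] tool delta [  0.  -0. -64.]
```

View pics/side3.png

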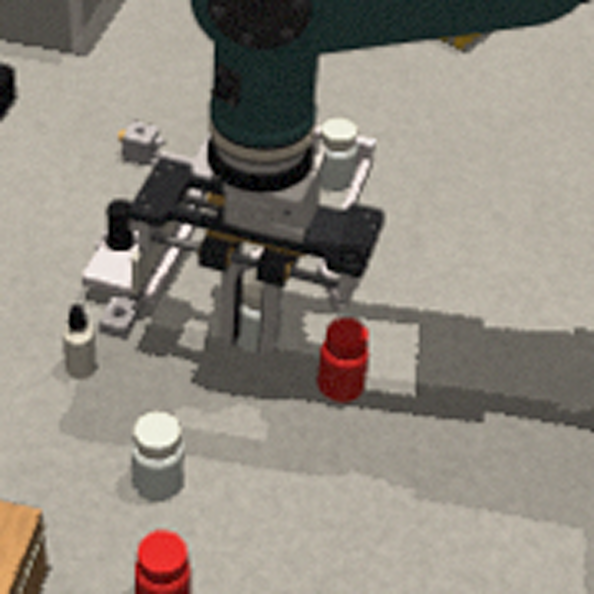

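View pics/wrist3.png

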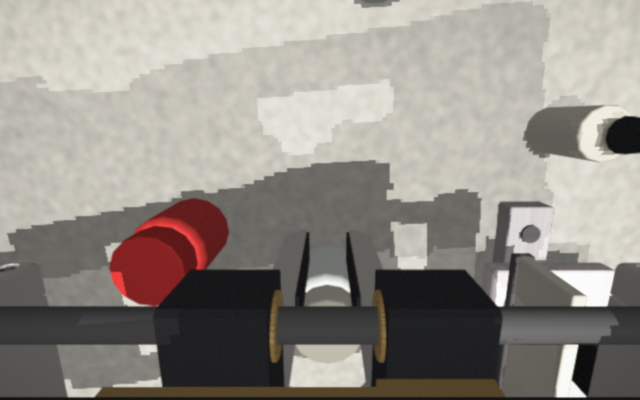

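The vial is nested between the finger edges and standing upright. I'll keep pushing along the lane.

```bash
python3 -m crank '[{"travel":[-0.001,0,-0.010],"rot":[0,0,0]},{"travel":[-0.001,0,-0.010],"rot":[0,0,0]},{"travel":[-0.001,0,-0.010],"rot":[0,0,0]},{"travel":[-0.001,0,-0.010],"rot":[0,0,0]},{"travel":[0,0,-0.010],"rot":[0,0,0]},{"travel":[0,0,-0.010],"rot":[0,0,0]},{"travel":[0,0,-0.010],"rot":[0,0,0]},{"travel":[0,0,-0.010],"rot":[0,0,0]},{"travel":[0,0,0],"rot":[0,0,0]}]' >/dev/null
python3 to.py -50 -32 29 -50 -89 29
python3 - <<'E'
from cell import bot
import cv2
c=bot.capture("side");cv2.imwrite("pics/side4.png",cv2.resize(c["color"][140:320,260:440],None,fx=3.3,fy=3.3,interpolation=cv2.INTER_CUBIC))
c=bot.capture("top");cv2.imwrite("pics/top4.png",cv2.resize(c["color"][170:275,215:395],None,fx=4.4,fy=4.4,interpolation=cv2.INTER_CUBIC))
E
```

```text
t 4.82 comp xy [-50.   16.2] z 28.5 F [0.4 0.4 0.4] width 19.5 toolx deg rel comp -0.12 tooly [-0.    -0.001 -1.   ]
['-50', '-32', '29'] tool delta [  0.1  -0.5 -48.2]
['-50', '-89', '29'] tool delta [  0.1   0.1 -57. ]
```

View pics/top4.png

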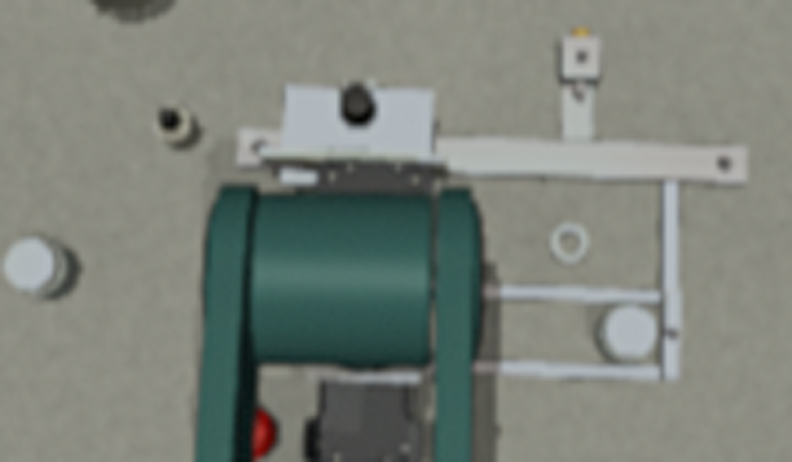

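```bash
python3 -m crank '[{"travel":[0,0,-0.008],"rot":[0,0,0]},{"travel":[0,0,-0.008],"rot":[0,0,0]},{"travel":[0,0,-0.008],"rot":[0,0,0]},{"travel":[0,0,-0.008],"rot":[0,0,0]},{"travel":[0,0,-0.008],"rot":[0,0,0]},{"travel":[0,0,-0.008],"rot":[0,0,0]}]' >/dev/null
python3 to.py -50 -89 29
python3 -m crank '[{"travel":[0,0,-0.008],"rot":[0,0,0]},{"travel":[0,0,-0.008],"rot":[0,0,0]},{"travel":[0,0,-0.008],"rot":[0,0,0]},{"travel":[0,0,-0.008],"rot":[0,0,0]},{"travel":[0,0,0],"rot":[0,0,0]}]' >/dev/null
python3 to.py -50 -89 29
python3 - <<'E'
from cell import bot
import cv2
c=bot.capture("side");cv2.imwrite("pics/side5.png",cv2.resize(c["color"][140:320,260:440],None,fx=3.3,fy=3.3,interpolation=cv2.INTER_CUBIC))
c=bot.capture("top");cv2.imwrite("pics/top5.png",cv2.resize(c["color"][170:275,215:395],None,fx=4.4,fy=4.4,interpolation=cv2.INTER_CUBIC))
E
```

```text
t 5.42 comp xy [-50.1 -30.6] z 28.5 F [0.6 1.1 0.8] width 19.9 toolx deg rel comp -0.02 tooly [ 0.  0. -1.]
['-50', '-89', '29'] tool delta [  0.1  -0.5 -58.4]
t 5.83 comp xy [-50.  -63.4] z 28.5 F [ 0.3  0.7 -0.4] width 20.0 toolx deg rel comp -0.09 tooly [ 0.    -0.001 -1.   ]
['-50', '-89', '29'] tool delta [  0.   -0.5 -25.6]
```

View pics/side5.png

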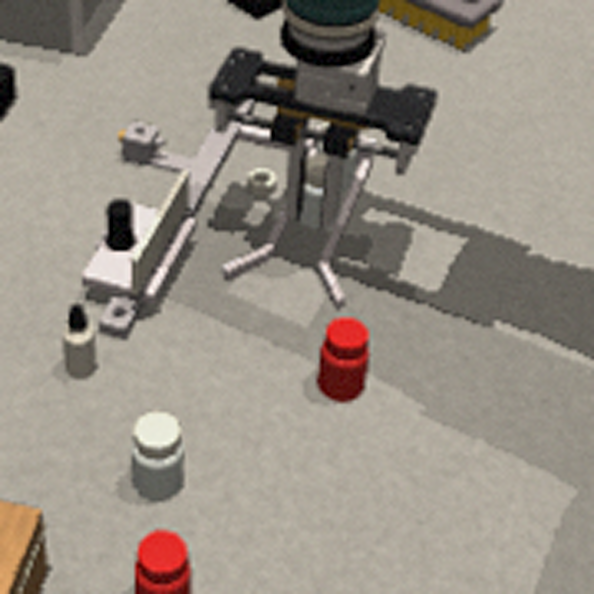

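View pics/top5.png

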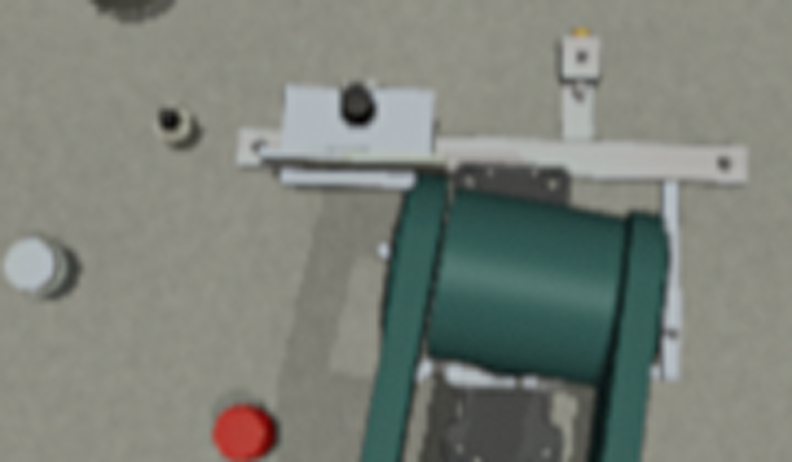

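```bash
python3 -m crank '[{"travel":[0,0,-0.005],"rot":[0,0,0]},{"travel":[0,0,-0.005],"rot":[0,0,0]},{"travel":[0,0,-0.004],"rot":[0,0,0]},{"travel":[0,0,-0.004],"rot":[0,0,0]},{"travel":[0,0,-0.003],"rot":[0,0,0]},{"travel":[0,0,0],"rot":[0,0,0]}]' >/dev/null
python3 to.py -50 -89 29
python3 -m crank '[{"travel":[0,0,-0.002],"rot":[0,0,0]},{"travel":[0,0,-0.001],"rot":[0,0,0]},{"travel":[0,0,0],"rot":[0,0,0]}]' >/dev/null
python3 to.py -50 -89 29
```

```text
t 6.43 comp xy [-50.1 -83.4] z 28.4 F [ 0.9 -0.1 -0.3] width 19.9 toolx deg rel comp -0.05 tooly [-0. -0. -1.]
['-50', '-89', '29'] tool delta [ 0.1 -0.6 -5.6]
t 6.68 comp xy [-50.  -85.8] z 28.5 F [ 0.  -0.3 -1.4] width 20.1 toolx deg rel comp -0.01 tooly [ 0.  0. -1.]
['-50', '-89', '29'] tool delta [ 0.1 -0.5 -3.2]
```

```bash
python3 -m crank '[{"travel":[0,0,0.010],"rot":[0,0,0]},{"travel":[0,0,0.015],"rot":[0,0,0]},{"travel":[0,-0.020,0.005],"rot":[0,0,0]},{"travel":[0,-0.030,0],"rot":[0,0,0]},{"travel":[0,-0.030,0.010],"rot":[0,0,0]},{"travel":[0,-0.010,0.030],"rot":[0,0,0]},{"travel":[0.003,0,0.038],"rot":[0,0,0]},{"travel":[0.004,0,0.038],"rot":[0,0,0]},{"travel":[0.004,0,0.038],"rot":[0,0,0]},{"travel":[0.004,0,0.038],"rot":[0,0,0]}]' >/dev/null
python3 -m crank '[{"travel":[0.004,0,0.038],"rot":[0,0,0]},{"travel":[0.004,0,0.038],"rot":[0,0,0]},{"travel":[0.004,0,0.038],"rot":[0,0,0]},{"travel":[0,0,0.030],"rot":[0,0,0]},{"travel":[0,0,0],"rot":[0,0,0]}]' >/dev/null
python3 to.py -23 281 29
python3 - <<'E'
from cell import bot
import cv2
c=bot.capture("wrist");cv2.imwrite("pics/wrist6.png",c["color"])
c=bot.capture("top");cv2.imwrite("pics/top6.png",cv2.resize(c["color"][170:275,215:395],None,fx=4.4,fy=4.4,interpolation=cv2.INTER_CUBIC))
c=bot.capture("side");cv2.imwrite("pics/side6.png",cv2.resize(c["color"][140:340,260:440],None,fx=3,fy=3,interpolation=cv2.INTER_CUBIC))
E
```

```text
t 7.93 comp xy [-24.5 286.5] z 117.9 F [-0.8  0.1  0.7] width 20.1 toolx deg rel comp 0.36 tooly [-0.001  0.003 -1.   ]
['-23', '281', '29'] tool delta [ 1.5 88.9 -5.8]
```

View pics/top6.png

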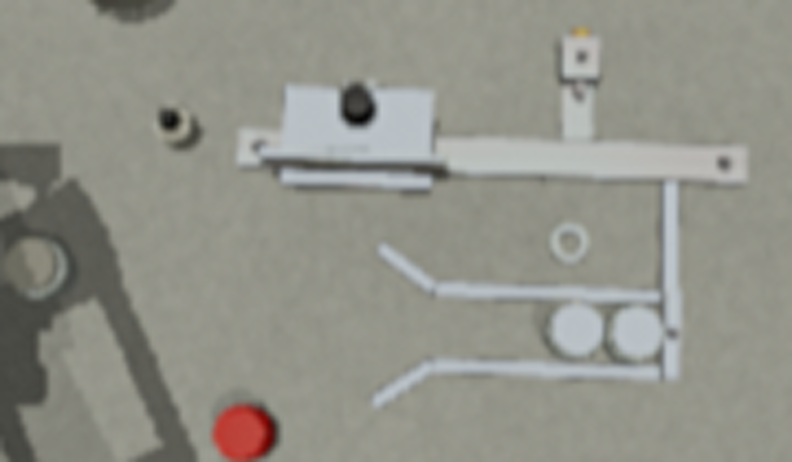

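View pics/wrist6.png

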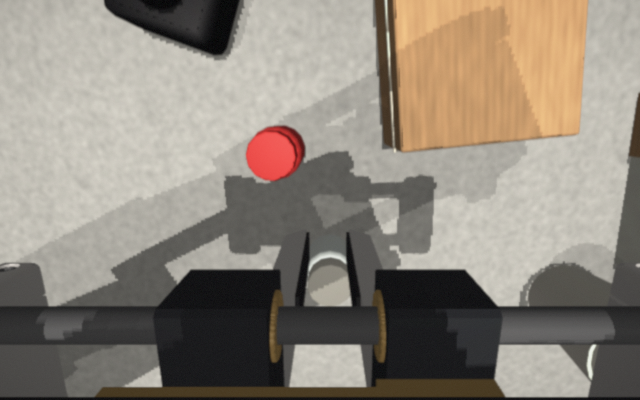

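View pics/side6.png

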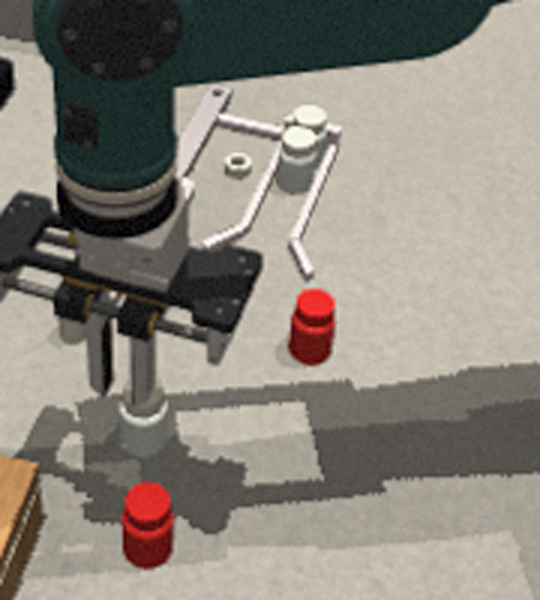

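Both vials are in the lane at (577,330) and (637,332) in the zoomed view. The far vial is in front of the fingers at wrist (328,275). I'll lower behind it.

```bash
python3 -m crank '[{"travel":[0.001,0.014,-0.004],"rot":[0,0,0]},{"travel":[0,0.020,0],"rot":[0,0,0]},{"travel":[0,0.020,0],"rot":[0,0,0]},{"travel":[0,0.018,0],"rot":[0,0,0]},{"travel":[0,0.016,0],"rot":[0,0,0]},{"travel":[0,0,0],"rot":[0,0,0]},{"travel":[0,0,0],"rot":[0,0,0]}]' >/dev/null
python3 to.py -23 260 29 -50 110 29
python3 - <<'E'
from cell import bot
import cv2
c=bot.capture("wrist");cv2.imwrite("pics/wrist7.png",c["color"])
E
```

```text
t 8.67 comp xy [-22.5 274.5] z 29.7 F [-0.2  0.7  0.3] width 19.8 toolx deg rel comp -0.12 tooly [-0.002 -0.001 -1.   ]
['-23', '260', '29'] tool delta [ -0.4   0.8 -14.5]
['-50', '110', '29'] tool delta [ -26.7    0.3 -150.1]
```

View pics/wrist7.png

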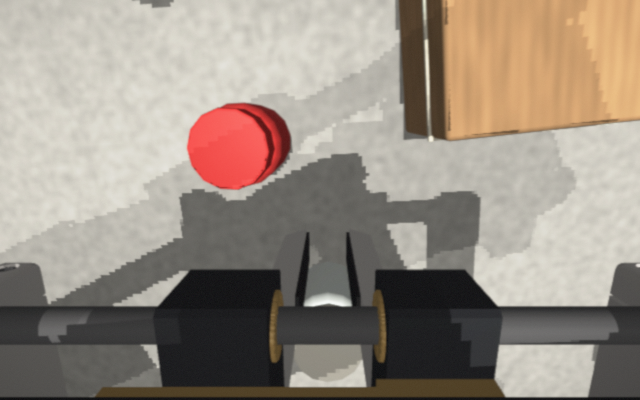

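```bash
python3 -m crank '[{"travel":[0,0.001,-0.006],"rot":[0,0,0]},{"travel":[0,0,-0.006],"rot":[0,0,0]},{"travel":[0,0,-0.006],"rot":[0,0,0]},{"travel":[-0.001,0,-0.008],"rot":[0,0,0]},{"travel":[-0.0015,0,-0.010],"rot":[0,0,0]},{"travel":[-0.002,0,-0.010],"rot":[0,0,0]},{"travel":[-0.002,0,-0.010],"rot":[0,0,0]},{"travel":[-0.002,0,-0.010],"rot":[0,0,0]},{"travel":[-0.002,0,-0.010],"rot":[0,0,0]},{"travel":[-0.002,0,-0.010],"rot":[0,0,0]}]' >/dev/null
python3 to.py -50 110 29
python3 -m crank '[{"travel":[-0.002,0,-0.010],"rot":[0,0,0]},{"travel":[-0.002,0,-0.010],"rot":[0,0,0]},{"travel":[-0.002,0,-0.010],"rot":[0,0,0]},{"travel":[-0.002,0,-0.010],"rot":[0,0,0]},{"travel":[-0.002,0,-0.010],"rot":[0,0,0]},{"travel":[-0.002,0,-0.010],"rot":[0,0,0]},{"travel":[-0.002,0,-0.010],"rot":[0,0,0]},{"travel":[0,0,-0.010],"rot":[0,0,0]}]' >/dev/null
python3 to.py -50 29 29 -50 -46 29
python3 - <<'E'
from cell import bot
import cv2
c=bot.capture("wrist");cv2.imwrite("pics/wrist8.png",c["color"])
c=bot.capture("side");cv2.imwrite("pics/side8.png",cv2.resize(c["color"][140:340,260:440],None,fx=3,fy=3,interpolation=cv2.INTER_CUBIC))
E
```

```text
t 9.55 comp xy [-34.8 189.2] z 29.5 F [0.2 0.8 1. ] width 19.9 toolx deg rel comp -0.02 tooly [ 0.  0. -1.]
['-50', '110', '29'] tool delta [-15.2   0.5 -79.2]
t 10.22 comp xy [-49.1 109.3] z 29.4 F [0.5 0.1 0.9] width 20.1 toolx deg rel comp -0.01 tooly [-0.001  0.    -1.   ]
['-50', '29', '29'] tool delta [ -0.9   0.4 -80.3]
['-50', '-46', '29'] tool delta [  0.  -0. -75.]
```

View pics/wrist8.png

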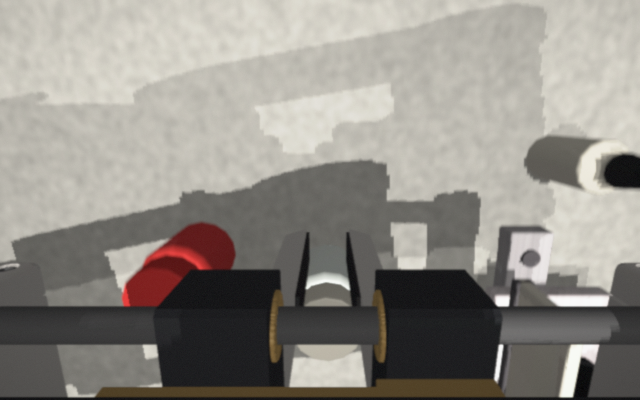

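View pics/side8.png

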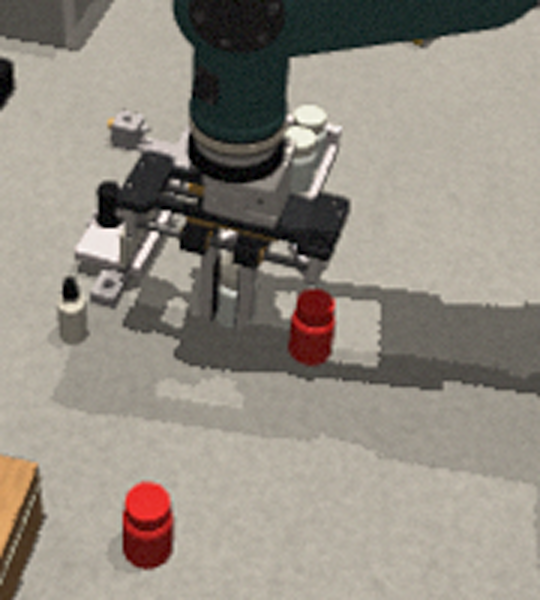

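The vial is still nested and upright, lined up with the lane. I'll carry on pushing.

```bash
python3 -m crank '[{"travel":[-0.001,0,-0.010],"rot":[0,0,0]},{"travel":[0,0,-0.010],"rot":[0,0,0]},{"travel":[0,0,-0.010],"rot":[0,0,0]},{"travel":[0,0,-0.010],"rot":[0,0,0]},{"travel":[0,0,-0.010],"rot":[0,0,0]},{"travel":[0,0,-0.010],"rot":[0,0,0]},{"travel":[0,0,-0.010],"rot":[0,0,0]},{"travel":[0,0,-0.010],"rot":[0,0,0]},{"travel":[0,0,-0.008],"rot":[0,0,0]},{"travel":[0,0,-0.008],"rot":[0,0,0]}]' >/dev/null
python3 to.py -50 -46 29
python3 -m crank '[{"travel":[0,0,-0.008],"rot":[0,0,0]},{"travel":[0,0,-0.008],"rot":[0,0,0]},{"travel":[0,0,-0.008],"rot":[0,0,0]},{"travel":[0,0,-0.008],"rot":[0,0,0]},{"travel":[0,0,-0.006],"rot":[0,0,0]},{"travel":[0,0,-0.006],"rot":[0,0,0]},{"travel":[0,0,-0.004],"rot":[0,0,0]},{"travel":[0,0,0],"rot":[0,0,0]}]' >/dev/null
python3 to.py -50 -46 29
```

```text
t 11.15 comp xy [-49.6  13.3] z 29.5 F [-0.4 -0.   0.2] width 20.0 toolx deg rel comp -0.03 tooly [ 0.  0. -1.]
['-50', '-46', '29'] tool delta [ -0.4   0.5 -59.3]
t 11.82 comp xy [-49.5 -34.6] z 29.5 F [ 0.2 -0.   0.1] width 20.2 toolx deg rel comp -0.06 tooly [ 0. -0. -1.]
['-50', '-46', '29'] tool delta [ -0.5   0.5 -11.4]
```

```bash
python3 -m crank '[{"travel":[0,0,-0.003],"rot":[0,0,0]},{"travel":[0,0,-0.003],"rot":[0,0,0]},{"travel":[0,0,-0.003],"rot":[0,0,0]},{"travel":[0,0,-0.002],"rot":[0,0,0]},{"travel":[0,0,0],"rot":[0,0,0]}]' >/dev/null
python3 to.py 
for i in 1 2; do python3 -m crank '[{"travel":[0,0,-0.001],"rot":[0,0,0]},{"travel":[0,0,-0.001],"rot":[0,0,0]},{"travel":[0,0,0],"rot":[0,0,0]}]' >/dev/null
python3 to.py; done
```

```text
t 12.23 comp xy [-49.5 -45.1] z 29.5 F [ 0.4  0.5 -1. ] width 19.8 toolx deg rel comp -0.02 tooly [ 0. -0. -1.]
t 12.48 comp xy [-49.5 -46.8] z 29.5 F [ 0.6  0.2 -0.4] width 20.2 toolx deg rel comp -0.01 tooly [ 0.  0. -1.]
t 12.73 comp xy [-49.5 -48.7] z 29.5 F [0.3 0.9 0.1] width 20.1 toolx deg rel comp -0.01 tooly [ 0.  0. -1.]
```

```bash
python3 -m crank '[{"travel":[0,0,-0.001],"rot":[0,0,0]},{"travel":[0,0,0],"rot":[0,0,0]}]' >/dev/null
python3 to.py;python3 -m crank '[{"travel":[0,0,-0.001],"rot":[0,0,0]},{"travel":[0,0,0],"rot":[0,0,0]}]' >/dev/null
python3 to.py
```

```text
t 12.9 comp xy [-49.5 -49.7] z 29.5 F [0.3 0.7 0.4] width 20.0 toolx deg rel comp -0.01 tooly [ 0.  0. -1.]
t 13.07 comp xy [-49.6 -50.3] z 29.5 F [-0.2  2.9  0.2] width 20.1 toolx deg rel comp -0.02 tooly [ 0.     0.001 -1.   ]
```

```bash
python3 -m crank '[{"travel":[0,0,-0.001],"rot":[0,0,0]},{"travel":[0,0,0],"rot":[0,0,0]}]' >/dev/null
python3 to.py
python3 -m crank '[{"travel":[0,0,0.002],"rot":[0,0,0]},{"travel":[0,0,0.010],"rot":[0,0,0]},{"travel":[0,0,0.020],"rot":[0,0,0]},{"travel":[0,-0.020,0.020],"rot":[0,0,0]},{"travel":[0,-0.030,0],"rot":[0,0,0]},{"travel":[0,-0.030,0.0],"rot":[0,0,0]},{"travel":[0.010,-0.020,0],"rot":[0,0,0]},{"travel":[0,0,0.030],"rot":[0,0,0]},{"travel":[0,0,0.030],"rot":[0,0,0]},{"travel":[0,0,0],"rot":[0,0,0]}]' 0.030 >/dev/null
python3 to.py 90 34 130 90 34 44
python3 - <<'E'
from cell import bot
import cv2,pickle
c=bot.capture("top");cv2.imwrite("pics/top9.png",cv2.resize(c["color"][170:275,255:395],None,fx=5.7,fy=5.7,interpolation=cv2.INTER_CUBIC))
c=bot.capture("side");cv2.imwrite("pics/side9.png",cv2.resize(c["color"][140:270,270:400],None,fx=4.5,fy=4.5,interpolation=cv2.INTER_CUBIC))
E
```

```text
t 13.23 comp xy [-49.6 -50.5] z 29.5 F [0.5 4.5 0.6] width 19.8 toolx deg rel comp -0.01 tooly [ 0.     0.003 -1.   ]
t 14.07 comp xy [-39.4  64.2] z 130.2 F [-0.  -0.5  1.1] width 30.0 toolx deg rel comp 0.21 tooly [ 0.002  0.002 -1.   ]
['90', '34', '130'] tool delta [129.3   0.3 -30.7]
['90', '34', '44'] tool delta [-0.1 86.  -0.2]
```

View pics/top9.png

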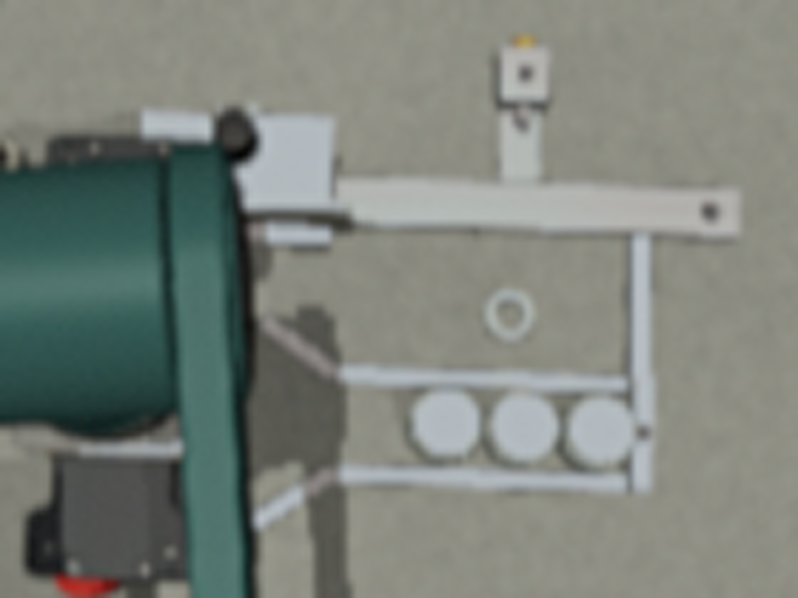

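View pics/side9.png

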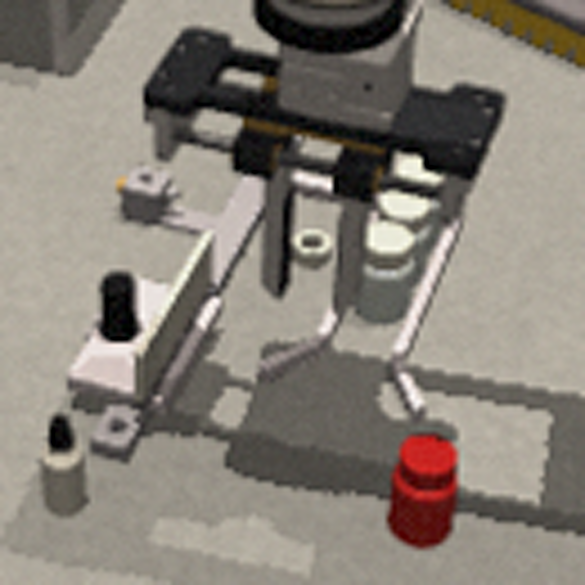

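All three vials are standing in single file against the stop, at (445,424), (523,428) and (600,431) in the zoomed view, 38 mm apart. Next is the knob.

```bash
python3 -m crank '[{"travel":[0.032,0,-0.007],"rot":[0,0,0]},{"travel":[0.032,0,-0.008],"rot":[0,0,0]},{"travel":[0.032,0,-0.008],"rot":[0,0,0]},{"travel":[0.033,0,-0.007],"rot":[0,0,0]},{"travel":[0,0,0],"rot":[0,0,0]},{"travel":[0,0,0],"rot":[0,0,0]}]' >/dev/null
python3 - <<'E'
from h import *
from cell import bot
from scipy.spatial.transform import Rotation as Ro
p=np.load('comp.npy');o=bot.get_obs()
c=bot.capture("wrist")
R=Ro.from_quat(o['orientation']).as_matrix();H=np.array(c['hand_eye'])
Rc=R@H[:3,:3];tc=R@H[:3,3]+np.array(o['ee_pos'])
cam=dict(intrinsics=c['intrinsics'],R=Rc.T,t=-Rc.T@tc)
im=c['color'].copy()
pickle.dump(dict(cam=cam,im=im),open('w10.pkl','wb'))
for z in(68,29):
  pts=[[90+11*np.cos(a),33.7+11*np.sin(a),z] for a in np.linspace(0,6.28,25)]
  cv2.polylines(im,[proj(cam,T(p,pts)).round().astype(np.int32)],True,(0,0,255),1)
cv2.imwrite("pics/wrist10.png",im)
t=bot.capture("top");cv2.imwrite("pics/top10.png",cv2.resize(t["color"][170:275,255:395],None,fx=5.7,fy=5.7,interpolation=cv2.INTER_CUBIC))
E
python3 to.py 90 33.7 44
```

```text
t 14.77 comp xy [88.6 29.5] z 128.9 F [ 0.3  0.1 -0.2] width 29.5 toolx deg rel comp -0.06 tooly [-0.002 -0.    -1.   ]
['90', '33.7', '44'] tool delta [ 1.5 84.9  4.3]
```

View pics/wrist10.png

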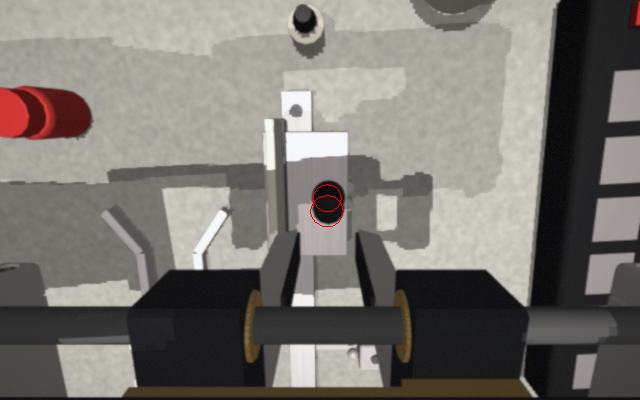

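View pics/top10.png

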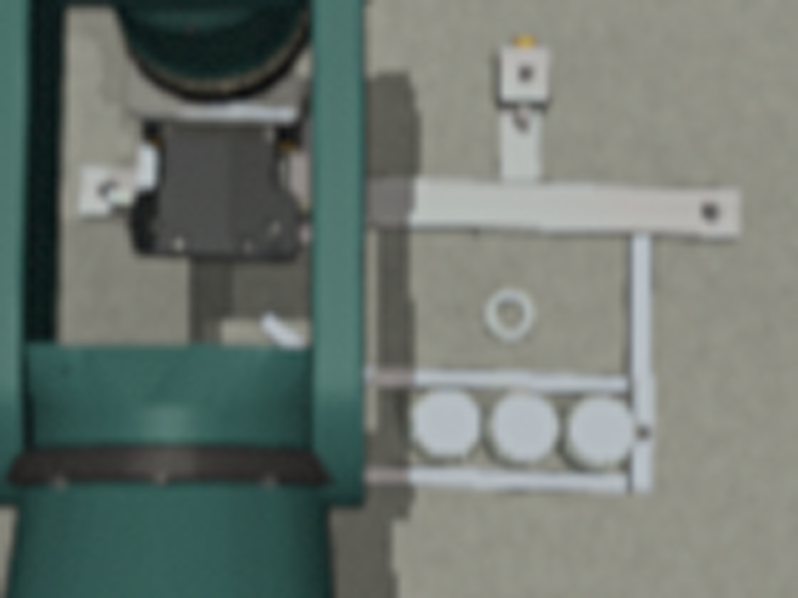

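```bash
python3 -m crank '[{"travel":[0.001,0.012,0.005],"rot":[0,0,0]},{"travel":[0,0.015,0],"rot":[0,0,0]},{"travel":[0,0,0],"rot":[0,0,0]},{"travel":[0,0,0],"rot":[0,0,0]}]' >/dev/null
python3 to.py 90 34.5 44
python3 - <<'E'
from cell import bot
import cv2
c=bot.capture("wrist");cv2.imwrite("pics/wrist11.png",c["color"])
E
```

```text
t 15.1 comp xy [88.7 35.7] z 101.4 F [-0.4  0.4  0.1] width 30.1 toolx deg rel comp 0.04 tooly [-0.003  0.    -1.   ]
['90', '34.5', '44'] tool delta [ 1.5 57.4 -1.2]
```

View pics/wrist11.png

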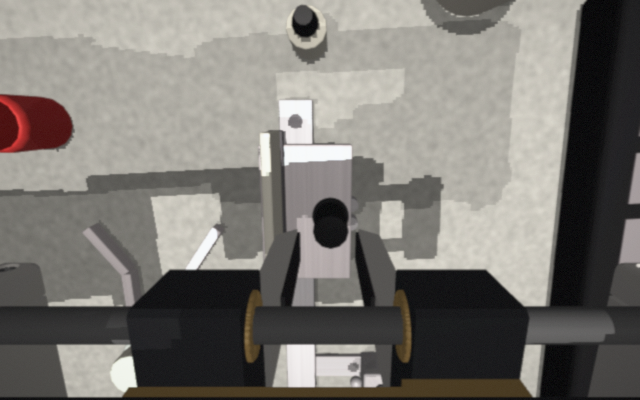

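```bash
python3 -m crank '[{"travel":[0.001,0.012,0],"rot":[0,0,0]},{"travel":[0.0005,0.014,-0.001],"rot":[0,0,0]},{"travel":[0,0.014,0],"rot":[0,0,0]},{"travel":[0,0.012,0],"rot":[0,0,0]},{"travel":[0,0.005,0],"rot":[0,0,0]},{"travel":[0,0,0],"rot":[0,0,0]}]' >/dev/null
python3 to.py 90 34.5 44
python3 - <<'E'
from cell import bot
import cv2
c=bot.capture("wrist");cv2.imwrite("pics/wrist12.png",c["color"])
c=bot.capture("side");cv2.imwrite("pics/side12.png",cv2.resize(c["color"][140:270,250:400],None,fx=4.5,fy=4.5,interpolation=cv2.INTER_CUBIC))
E
```

```text
t 15.65 comp xy [90.8 34.2] z 43.5 F [ 0.2 -0.1  0.2] width 29.9 toolx deg rel comp -0.01 tooly [-0.003  0.    -1.   ]
['90', '34.5', '44'] tool delta [-0.8 -0.5  0.3]
```

View pics/wrist12.png

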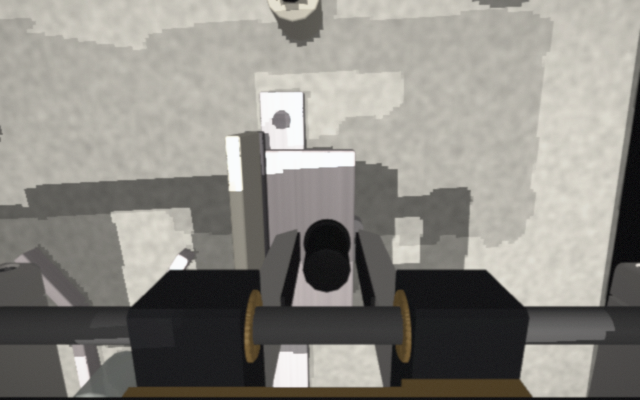

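View pics/side12.png

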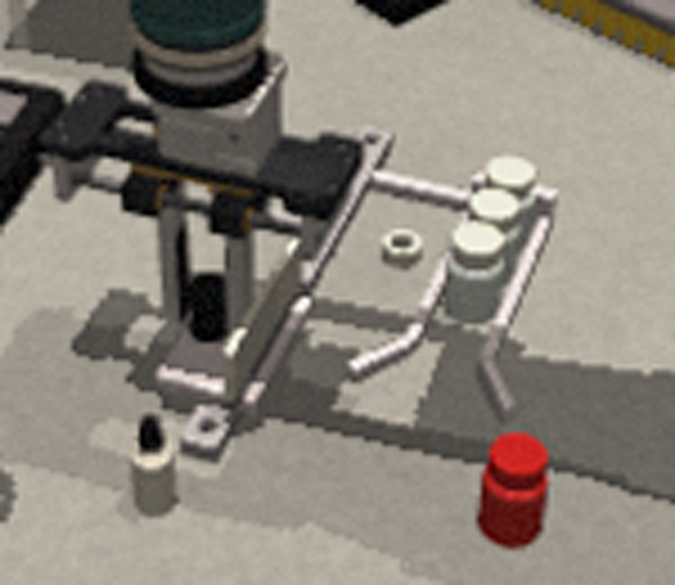

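The knob is centred between the pads at wrist (327,250), so I'll grip it.

```bash
python3 -m crank '[{"travel":[0,0,0],"rot":[0,0,0]},{"travel":[0,0,0],"rot":[0,0,0]},{"travel":[0,0,0],"rot":[0,0,0]},{"travel":[0,0,0],"rot":[0,0,0]},{"travel":[0,0,0],"rot":[0,0,0]}]' 0.016 30 >/dev/null
python3 to.py
```

```text
t 16.17 comp xy [90.3 34.3] z 46.5 F [-5.8  0.3  2.7] width 21.4 toolx deg rel comp 0.0 tooly [-0.003  0.    -1.   ]
```

```bash
python3 -m crank '[{"travel":[0,0,0],"rot":[0,0,0]}]'; python3 to.py
python3 - <<'E'
from cell import bot
import cv2
c=bot.capture("wrist");cv2.imwrite("pics/wrist13.png",c["color"])
E
```

```text
t: 16.25
ee_pos: [651.8, 50.6, 46.5]
orientation: [-0.707, 0.02, -0.018, 0.707]
ft_force: [-5.7, -0.1, 2.3]
width: 21.8
t 16.25 comp xy [90.4 34.3] z 46.5 F [-5.7 -0.1  2.3] width 21.8 toolx deg rel comp 0.0 tooly [-0.003  0.    -1.   ]
```

View pics/wrist13.png

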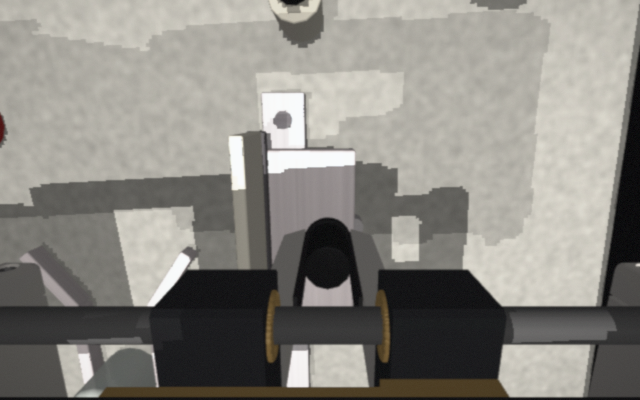

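```bash
python3 -m crank '[{"travel":[-0.0004,0,-0.002],"rot":[0,0,0]},{"travel":[0,0,-0.004],"rot":[0,0,0]},{"travel":[0,0,-0.006],"rot":[0,0,0]},{"travel":[0,0,-0.008],"rot":[0,0,0]},{"travel":[0,0,-0.008],"rot":[0,0,0]},{"travel":[0,0,-0.008],"rot":[0,0,0]}]' >/dev/null; python3 to.py
python3 -m crank '[{"travel":[0,0,-0.008],"rot":[0,0,0]},{"travel":[0,0,-0.008],"rot":[0,0,0]},{"travel":[0,0,-0.008],"rot":[0,0,0]},{"travel":[0,0,-0.008],"rot":[0,0,0]},{"travel":[0,0,-0.008],"rot":[0,0,0]},{"travel":[0,0,-0.008],"rot":[0,0,0]}]' >/dev/null; python3 to.py 90 -111 46
```

```text
t 16.8 comp xy [90.4 -1.4] z 46.5 F [-5.7  1.8  3.2] width 21.6 toolx deg rel comp 0.03 tooly [-0.002  0.001 -1.   ]
t 17.3 comp xy [ 90.4 -49.6] z 46.5 F [-5.8  1.9  4.2] width 21.2 toolx deg rel comp 0.01 tooly [-0.002  0.001 -1.   ]
['90', '-111', '46'] tool delta [ -0.4   0.4 -61.4]
```

```bash
python3 -m crank '[{"travel":[-0.0004,0,-0.008],"rot":[0,0,0]},{"travel":[0,0,-0.008],"rot":[0,0,0]},{"travel":[0,0,-0.008],"rot":[0,0,0]},{"travel":[0,0,-0.008],"rot":[0,0,0]},{"travel":[0,0,-0.005],"rot":[0,0,0]},{"travel":[0,0,0],"rot":[0,0,0]}]' >/dev/null; python3 to.py 90 -111 46
for i in 1 2 3; do python3 -m crank '[{"travel":[0,0,-0.002],"rot":[0,0,0]}]' >/dev/null; python3 to.py|cut -c1-70; done
```

```text
t 17.8 comp xy [ 90.4 -88.6] z 46.5 F [-5.5 -1.4  4.6] width 21.5 toolx deg rel comp -0.07 tooly [-0.001 -0.001 -1.   ]
['90', '-111', '46'] tool delta [ -0.4   0.5 -22.4]
t 17.88 comp xy [ 90.4 -89.3] z 46.4 F [-5.1  2.3  4.3] width 21.4 too
t 17.97 comp xy [ 90.4 -91.1] z 46.5 F [-4.9  1.7  4.9] width 21.5 too
t 18.05 comp xy [ 90.4 -93. ] z 46.4 F [-5.5  1.1  4.4] width 21.3 too
```

```bash
s(){ python3 to.py|cut -c1-75; }
for i in 1 2 3 4 5 6 7 8 9 10 11 12; do python3 -m crank '[{"travel":[0,0,-0.001],"rot":[0,0,0]}]' >/dev/null; s; done
```

```text
t 18.13 comp xy [ 90.4 -94.2] z 46.5 F [-4.8  1.3  4.3] width 21.6 toolx de
t 18.22 comp xy [ 90.4 -95.1] z 46.5 F [-4.7  1.5  4.7] width 21.3 toolx de
t 18.3 comp xy [ 90.4 -96. ] z 46.5 F [-4.8  2.1  4.4] width 21.3 toolx deg
t 18.38 comp xy [ 90.4 -97. ] z 46.5 F [-5.8  0.6  4.1] width 21.8 toolx de
t 18.47 comp xy [ 90.5 -98. ] z 46.5 F [-5.   2.1  4.3] width 21.7 toolx de
t 18.55 comp xy [ 90.4 -98.5] z 46.5 F [-5.2  3.1  5.1] width 21.4 toolx de
t 18.63 comp xy [ 90.4 -98.8] z 46.5 F [-5.4  5.2  4.3] width 21.4 toolx de
t 18.72 comp xy [ 90.4 -99. ] z 46.5 F [-4.7  7.3  4.6] width 21.6 toolx de
t 18.8 comp xy [ 90.4 -99.2] z 46.5 F [-5.2  8.4  3.8] width 21.9 toolx deg
t 18.88 comp xy [ 90.4 -99.5] z 46.4 F [-4.8 10.2  5.3] width 21.3 toolx de
t 18.97 comp xy [ 90.4 -99.8] z 46.4 F [-4.5 10.   5.9] width 21.4 toolx de
t 19.05 comp xy [  90.4 -100.2] z 46.5 F [-5.  12.4  5.2] width 21.6 toolx
```

```bash
s(){ python3 to.py|cut -c1-75; }
for i in 1 2 3; do python3 -m crank '[{"travel":[0,0,-0.001],"rot":[0,0,0]}]' >/dev/null; s; done;python3 -m crank '[{"travel":[0,0,0],"rot":[0,0,0]},{"travel":[0,0,0],"rot":[0,0,0]}]' >/dev/null; s
```

```text
t 19.13 comp xy [  90.4 -100.6] z 46.4 F [-5.1 14.   5.3] width 21.6 toolx 
t 19.22 comp xy [  90.4 -101.2] z 46.5 F [-4.5 14.2  5.9] width 21.7 toolx 
t 19.3 comp xy [  90.4 -102.1] z 46.4 F [-5.3 12.8  5.1] width 21.6 toolx d
t 19.47 comp xy [  90.4 -103.1] z 46.4 F [-4.4 10.7  5.4] width 21.6 toolx
```

Run:
```python
from cell import bot
import cv2
c=bot.capture("wrist");cv2.imwrite("pics/wrist14.png",c["color"])
c=bot.capture("top");cv2.imwrite("pics/top14.png",cv2.resize(c["color"][170:275,255:395],None,fx=5.7,fy=5.7,interpolation=cv2.INTER_CUBIC))
c=bot.capture("side");cv2.imwrite("pics/side14.png",cv2.resize(c["color"][140:270,250:400],None,fx=4.5,fy=4.5,interpolation=cv2.INTER_CUBIC))
```

```text
(no output)
```

View pics/wrist14.png

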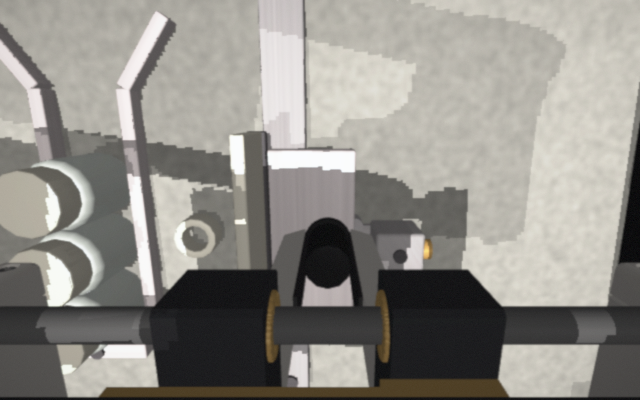

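View pics/side14.png

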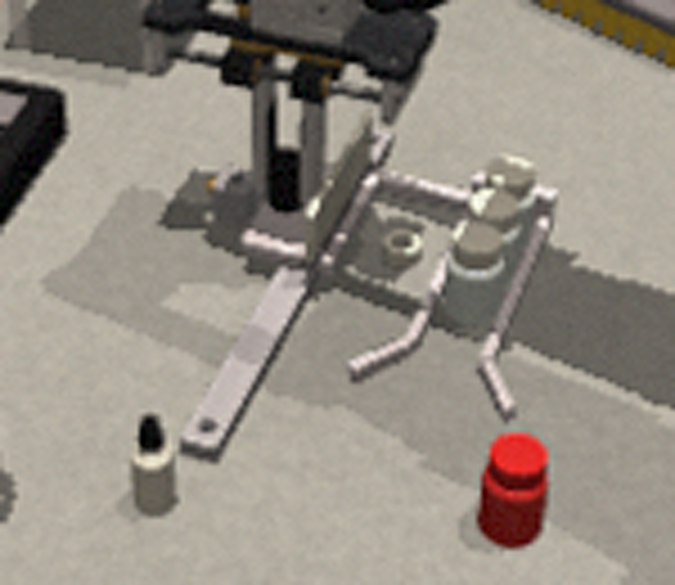

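```bash
s(){ python3 to.py|cut -c1-75; }
for i in 1 2 3 4; do python3 -m crank '[{"travel":[0,0,-0.001],"rot":[0,0,0]}]' >/dev/null; s; done;python3 -m crank '[{"travel":[0,0,0],"rot":[0,0,0]},{"travel":[0,0,0],"rot":[0,0,0]}]' >/dev/null; s
```

```text
t 19.7 comp xy [  90.4 -103.8] z 46.5 F [-5.8 11.8  6.1] width 21.6 toolx d
t 19.78 comp xy [  90.4 -105.2] z 46.4 F [-5.1  9.2  5.4] width 21.3 toolx 
t 19.87 comp xy [  90.4 -107.5] z 46.5 F [-5.9  5.7  4.7] width 21.7 toolx 
t 19.95 comp xy [  90.4 -110.1] z 46.5 F [-5.   2.6  4.2] width 21.5 toolx 
t 20.12 comp xy [  90.4 -112.2] z 46.5 F [-5.   0.7  4.1] width 21.2 toolx
```

```bash
s(){ python3 to.py|cut -c1-75; }
for i in 1 2 3 4; do python3 -m crank '[{"travel":[0,0,0],"rot":[0,0,0]},{"travel":[0,0,0],"rot":[0,0,0]}]' >/dev/null; s; done
```

```text
t 20.28 comp xy [  90.4 -112.3] z 46.5 F [-5.4  1.1  4.2] width 21.5 toolx 
t 20.45 comp xy [  90.4 -112.3] z 46.5 F [-4.6  1.1  3.8] width 21.2 toolx 
t 20.62 comp xy [  90.4 -112.3] z 46.5 F [-4.3  0.6  5.2] width 21.6 toolx 
t 20.78 comp xy [  90.4 -112.3] z 46.5 F [-5.1  1.7  4.2] width 21.5 toolx
```

```bash
s(){ python3 to.py|cut -c1-75; }
for i in 1 2 3; do python3 -m crank '[{"travel":[0,0,-0.0005],"rot":[0,0,0]},{"travel":[0,0,0],"rot":[0,0,0]},{"travel":[0,0,0],"rot":[0,0,0]}]' >/dev/null; s; done
```

```text
t 21.03 comp xy [  90.4 -112.5] z 46.5 F [-5.3  1.2  4.5] width 21.5 toolx 
t 21.28 comp xy [  90.5 -112.6] z 46.5 F [-4.1  2.3  4.4] width 21.5 toolx 
t 21.53 comp xy [  90.5 -112.7] z 46.5 F [-5.2  4.5  3.4] width 21.5 toolx
```

```bash
s(){ python3 to.py|cut -c1-75; }
for i in 1 2 3 4; do python3 -m crank '[{"travel":[0,0,0.0005],"rot":[0,0,0]},{"travel":[0,0,0],"rot":[0,0,0]},{"travel":[0,0,0],"rot":[0,0,0]}]' >/dev/null; s; done
```

```text
t 21.78 comp xy [  90.4 -112.7] z 46.5 F [-5.7  2.2  4. ] width 21.4 toolx 
t 22.03 comp xy [  90.4 -112.6] z 46.5 F [-6.1  0.7  4.6] width 21.6 toolx 
t 22.28 comp xy [  90.4 -112.6] z 46.5 F [-4.8  0.6  5.1] width 21.5 toolx 
t 22.53 comp xy [  90.4 -112.5] z 46.5 F [-5.6 -1.5  4. ] width 21.6 toolx
```

The notch resists in both directions and the y force is near zero at about -112.5 mm. I'll take out the last of the push and do the final checks.

```bash
python3 -m crank '[{"travel":[0,0,-0.0004],"rot":[0,0,0]},{"travel":[0,0,0],"rot":[0,0,0]},{"travel":[0,0,0],"rot":[0,0,0]},{"travel":[0,0,0],"rot":[0,0,0]}]' >/dev/null; python3 to.py
python3 - <<'E'
from cell import bot
import cv2
c=bot.capture("wrist");cv2.imwrite("pics/wrist15.png",c["color"])
c=bot.capture("top");cv2.imwrite("pics/top15.png",c["color"])
c=bot.capture("side");cv2.imwrite("pics/side15.png",cv2.resize(c["color"][140:340,250:430],None,fx=3,fy=3,interpolation=cv2.INTER_CUBIC))
E
```

```text
t 22.87 comp xy [  90.4 -112.5] z 46.5 F [-5.8  0.6  4.4] width 21.8 toolx deg rel comp -0.02 tooly [-0.001 -0.001 -1.   ]
```

View pics/top15.png

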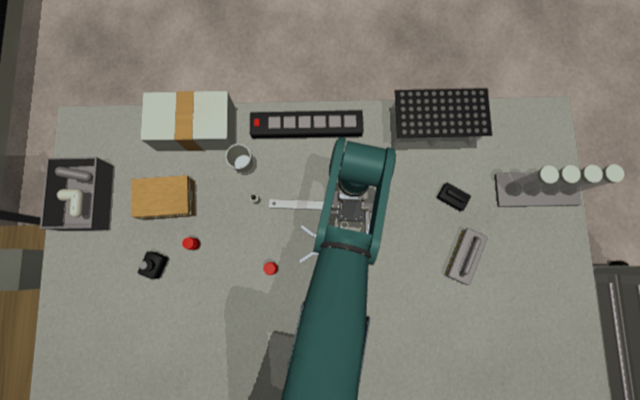

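View pics/side15.png

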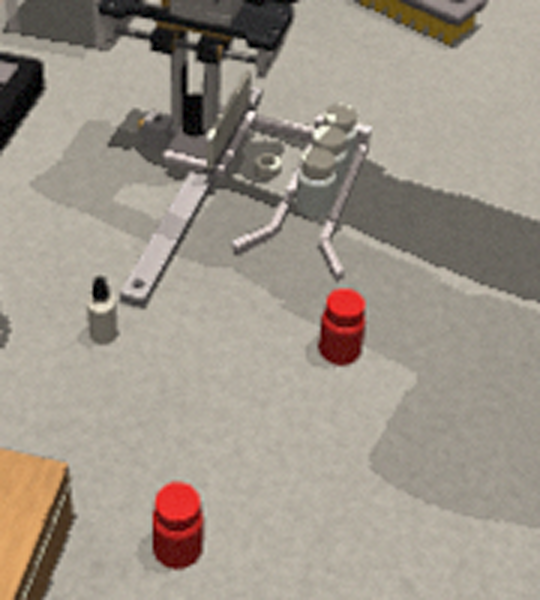

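View pics/wrist15.png

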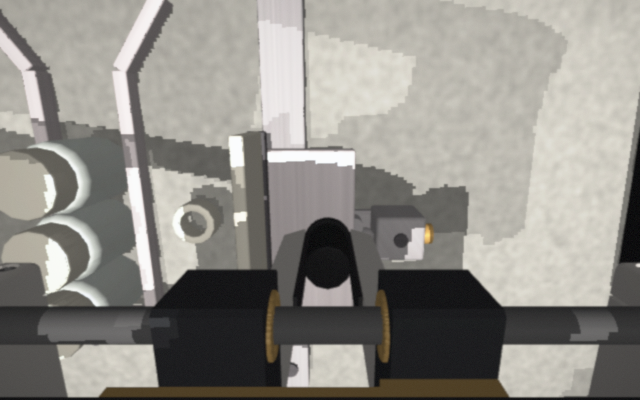

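The vials, bystanders and red look-alikes are all where they should be, and the knob is held with the plunger lined up with it. I'll hand in the job.

```bash
python3 -c "
from cell import bot
print(bot.close_job())"
```

```text
the job is handed in; nothing more can be done
None
```

I handed the job in at about 23 s of the 72 s allowed; it reports no verdict.

- **Vials:** I pushed the two white vials into the lane one by one, the nearer first, without lifting them. All three stand upright in single file against the end stop. In the top view taken right after the last push they were 38 mm apart, and that push ended on a firm contact of 4.5 N. In the last top view the arm hid them, but the side view showed them upright in line and the wrist view showed no change.
- **Screen:** I gripped the knob with 30 N and slid the screen towards the end-stop end. The force along the rail rose from about 98 mm on the comparator's -y side to 14 N. That is more than the 6 N or so I expected, though the arm's own lag may account for some of it. It then fell away as the ball clicked in.
- **Notch:** The screen came to rest at y -112.5 mm; I had measured the plunger at -111.2 mm, so they agree within the camera's accuracy. Nudging it either way met resistance, and the final force along the rail was about 0.6 N. The knob is still held, with the jaws 21.8 mm apart.
- **Disagreement:** When the jaws closed on the knob, the tool's height reading rose 3 mm. A steady sideways force of about 5 N and a vertical one of 3 to 5 N remained. I left them because they were small.
- **Other things:** The dropper, ring, box and the two red look-alikes show no change in the last pictures.

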